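# Fill a tile-setting form

## Robot

A 7-joint arm with a two-finger parallel gripper is mounted at the origin on the work surface. World frame = base frame: x ahead of the robot, y to its left, z up, the work surface at z = 0. Lengths are in m, angles in rad, forces in N, time in s.
With the tool pointing down it reaches from about 0.425 to 0.875 m from the base axis. Payload 4.7 kg.
Tool frame: the origin (TCP) lies at the very end of the fingers, on their centre line; the grasp point (between the pads) lies 19 mm behind it; z points along the fingers, y is the direction in which the jaws open and shut (so a half turn about z gives the same grasp; the last joint's range is limited). The gripper opens to 87 mm and grips with 3 to 60 N. Pads are 19 mm wide; open, the fingers measure 117 mm over their backs; the gripper's body (75 mm by 190 mm) begins 51 mm behind the grasp point.
Start: joints at [-1.324, 0.321, -0.07, 1.45, 0.023, 1.371, -0.057], TCP at [0.15, 0.632, 0.223] pointing down, gripper open.
Joint ranges: [-2.86, 2.86], [-0.3, 2.09], [-1.38, 1.24], [0.06, 2.45], [-1.56, 4.7], [0.09, 2.05], [-2.69, 2.69]. Speed limits (rad/s): [2.57, 2.57, 3.14, 3.14, 3.14, 3.14, 3.14].

## Interface

Orientations are given as a rotation vector (axis times angle).
In Python, from bench import * gives the robot as it stands.
- The arm moves only by the shell command python3 -m jog 'ROWS' [OPENING] [FORCE]. ROWS is JSON, a list of rows, each a list of 4 numbers: the shift along the world's x, y, z in mm, then the turn about the world's z in rad. In form: [[x, y, z, twist], ...]. A call has exactly 8 rows; each row is the pose to reach, as a shift and turn from the pose commanded when the call began; what a row does not reach only later rows make up. A row lasts 1/8 s, in which the tool goes at most 62.5 mm and 10.7 degrees, less where a joint would pass 70% of its speed; a pose out of reach is approached as far as the arm can. A call with a gripper value outside its range is refused whole. OPENING is the opening, from -1 (shut) to 1 (fully open), set as the call begins (- or left out, the last holds). The fingers move at their own pace and stop on an object; FORCE is the grip in N (left out, the last holds). Time passes only in rows, so rows that repeat a pose let the fingers close, or fill a call up. It gives the time, the measured TCP pose, the force and the opening at its end, in the units of the state.
- get_state(): the state, without advancing time (a new reading comes with each control period).
- get_image(name): name is "scene" or "top" or "wrist"; returns a dict with "image" (384x512x3 uint8, red, green, blue), "fx", "fy", "cx", "cy" (pixels), "position" and "rotation" of the camera in the world; the wrist camera has in their place "tool_from_camera" (4x4, takes a point from camera to tool coordinates, whose origin is the TCP and whose axes are the flange's). Camera axes: x right, y down, z forward; pixel columns grow to the right and rows downward; lengths in m; the calibration is good to about 2 mm. A picture is of the moment at which its call begins: read the wrist's pose just before it. There is no depth.
- close_job(): hands the job in, once; it reports no verdict.
The state is a dict: "time": time; "joint_positions": joint angles; "qd": joint speeds; "joint_torque": joint torques, N m; "position": TCP position; "tool_rot": TCP orientation; "ft_force": force on the tool from outside, world axes, zero at the start; "torque": the same for the moment, N m; "grip_width": opening from 0.0 (shut) to 1.0 (fully open).
Only numpy, scipy, OpenCV 4.12 (cv2) and the standard library are available. Lean on these libraries where they do the work, as an engineer would, in place of code of your own. Each camera call takes 0.05 s, during which the arm holds its last target. There are 200 camera calls.

## Task

Get the tile-setting form filled: turn the upside-down chip tin over so that it stands mouth-up on the bench, clear every offcut out of the form's pockets into the tin, and then seat every loose tile flat and square, fully down, in a pocket of its own shape (pointed tiles in pointed pockets, brick tiles in rectangular ones). There may be fewer tiles than pockets; leave the bottle, the hammer and the stack of glazed tiles where they are.

Things in the scene. Friction and masses are not known exactly. Their poses are not given: they have to be found in the camera images.
- form: Wooden setting form, a flat fixed board 265 mm (its x) by 185 mm (its y), 18 mm high, with four pockets 10 mm deep (floors 8 mm above the bench): two pointed ones and two rectangular ones, placed diagonally, all with their long axes along the form's x. Origin: centre of its underside, on the bench.
- long0 (a point): Point on the form: it is the middle of the floor of one of its two pointed pockets; the pocket's axes are those of the form. Pocket with pointed ends, the outline of a long pointed tile plus 2.5 mm all round (51 mm wide across y, 113 mm from point to point along x), 10 mm deep.
- brick0 (a point): Point on the form: it is the middle of the floor of one of its two rectangular pockets; the pocket's axes are those of the form. Rectangular pocket, 91 mm along x by 59 mm along y, 10 mm deep.
- long1 (a point): Point on the form: it is the middle of the floor of one of its two pointed pockets; the pocket's axes are those of the form. Pocket with pointed ends, the outline of a long pointed tile plus 2.5 mm all round (51 mm wide across y, 113 mm from point to point along x), 10 mm deep.
- brick1 (a point): Point on the form: it is the middle of the floor of one of its two rectangular pockets; the pocket's axes are those of the form. Rectangular pocket, 91 mm along x by 59 mm along y, 10 mm deep.
- tile_long0: Long pointed tile of plain terracotta, an elongated hexagon: 106 mm from point to point (its x), 46 mm wide (its y), 24 mm thick (its z), the middle 60 mm straight-sided, both ends pointed at a right angle. Starts flat on the bench, left of the form. About 0.17 kg. Origin: its centre. Alike on both faces and both ends. May be absent.
- tile_brick0: Brick tile of plain terracotta, a rectangle 86 mm (its x) by 54 mm (its y), 24 mm thick (its z). Starts flat on the bench, left of the form. About 0.21 kg. Origin: its centre. Alike on both faces and both ends. May be absent.
- tile_long1: Long pointed tile of plain terracotta, an elongated hexagon: 106 mm from point to point (its x), 46 mm wide (its y), 24 mm thick (its z), the middle 60 mm straight-sided, both ends pointed at a right angle. Starts flat on the bench, left of the form. About 0.17 kg. Origin: its centre. Alike on both faces and both ends. May be absent.
- tile_brick1: Brick tile of plain terracotta, a rectangle 86 mm (its x) by 54 mm (its y), 24 mm thick (its z). Starts flat on the bench, left of the form. About 0.21 kg. Origin: its centre. Alike on both faces and both ends. May be absent.
- offcut0: Offcut: narrow strip of plain terracotta, 64 mm (its x) by 24 mm (its y) by 22 mm high (its z), 0.06 kg, left lying in one of the form's pockets, of which it covers only a part and stands 12 mm above the rim. Origin: its centre. May be absent.
- offcut1: Offcut: narrow strip of plain terracotta, 64 mm (its x) by 24 mm (its y) by 22 mm high (its z), 0.06 kg, left lying in one of the form's pockets, of which it covers only a part and stands 12 mm above the rim. Origin: its centre. May be absent.
- offcut2: Offcut: narrow strip of plain terracotta, 64 mm (its x) by 24 mm (its y) by 22 mm high (its z), 0.06 kg, left lying in one of the form's pockets, of which it covers only a part and stands 12 mm above the rim. Origin: its centre. May be absent.
- offcut3: Offcut: narrow strip of plain terracotta, 64 mm (its x) by 24 mm (its y) by 22 mm high (its z), 0.06 kg, left lying in one of the form's pockets, of which it covers only a part and stands 12 mm above the rim. Origin: its centre. May be absent.
- tin: Chip tin of sheet steel, an open rectangular box 110 mm (its x) by 66 mm (its y) outside, 85 mm high, walls and bottom 3 mm, about 0.22 kg. Origin: centre of its bottom's outside; its z points from bottom to mouth. Starts mouth-down right of the form (z down, origin 85 mm above the bench), long sides running roughly from left to right. Stable on any face.
- bottle: Bystander: clear plastic bottle, 64 mm in diameter, 190 mm high, beyond the tin. Origin: centre of its base.
- hammer: Bystander: hammer with a wooden handle and a 110 mm double-ended steel head, about 230 mm long, lying beyond the form. Origin: on the bench, under its handle.
- tile_stack: Bystander: stack of four glazed square tiles (one piece), 105 mm square, 50 mm high, beyond the loose tiles. Origin: centre of its underside.
There are look-alikes about, which are no part of the job. Leave any green or purple look-alike of the tile_brick1 alone. Leave any purple look-alike of the offcut0 alone.

How it is judged:
By the outcome, as a careful person would: the job done as asked, in the order asked, and still so for the second after the job is handed in, with the robot touching nothing.
Of tile_long0, tile_long1, tile_brick0, tile_brick1 only 3 to 4 are there at a start; the rules pass over those that are not, and their reading is None.
Of offcut0, offcut1, offcut2, offcut3 only 2 to 4 are there at a start; the rules pass over those that are not, and their reading is None.
At some moment in a run one of tile_long0, tile_long1, tile_brick0, tile_brick1 may be knocked a few centimetres aside while the robot is not near it.
Once in a run the grip may slacken for a moment while it holds something.
It also fails if it takes over 210 s, if anything falls off the work surface, if the arm or the gripper's body presses on something with over 40 N, if the wrist force passes 120 N, or if a joint passes its speed limit or range.

## Working session

There is one attempt and no reset: what is moved stays moved. The work goes in short steps, Python scripts to look and compute and a shell command to move; the robot and the scene stay as the last step left them, time stands still between calls to the robot, and variables do not carry over. Pictures are saved under pics/ and viewed, about 12 in all and at most 16, crops included, and the job is handed in when it is done.

```bash
mkdir -p pics; ls
python3 - <<'E'
from bench import *
import cv2
s=get_state();print(s)
for n in("top","scene"):
    d=get_image(n);cv2.imwrite(f"pics/{n}0.png",d["image"][:,:,::-1])
    print(n,{k:v for k,v in d.items() if k!="image"})
E
```

```text
pics
{'time': 0.0, 'joint_positions': array([-1.32391794,  0.32179815, -0.07007797,  1.45167936,  0.02259882,
        1.37076632, -0.05691732]), 'qd': array([-0.00109399,  0.00010321, -0.00084066, -0.00034825, -0.00095365,
        0.00091266, -0.0008223 ]), 'joint_torque': array([-1.41976589e-04, -4.91280019e+01, -4.04051598e-01, -3.12529886e+01,
       -6.39930367e-02,  4.35029995e-02,  1.57211844e-04]), 'position': array([0.14986946, 0.63192653, 0.22147539]), 'tool_rot': array([-3.64798085e-01, -3.12022013e+00,  2.92251961e-03]), 'ft_force': array([ 0.52123791, -0.16460833, -0.24340967]), 'torque': array([ 0.04496576,  0.02876487, -0.01991323]), 'grip_width': 1.0011317925131191}
top {'fx': 499.6973803008891, 'fy': 499.6973803008891, 'cx': 260.0414399300706, 'cy': 191.94585739759736, 'position': array([0.46029229, 0.08423393, 1.476605  ]), 'rotation': array([-2.15091032,  2.20511254, -0.10563975])}
scene {'fx': 490.746871732297, 'fy': 490.746871732297, 'cx': 261.57028918531955, 'cy': 189.21338228757642, 'position': array([1.22371351, 0.73934569, 0.8346011 ]), 'rotation': array([-0.99503291, -2.37376921,  1.14535596])}
```

View pics/top0.png

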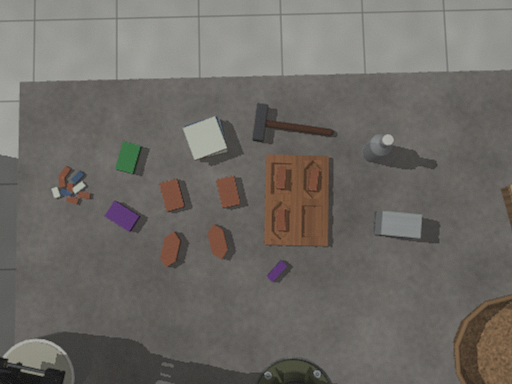

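View pics/scene0.png

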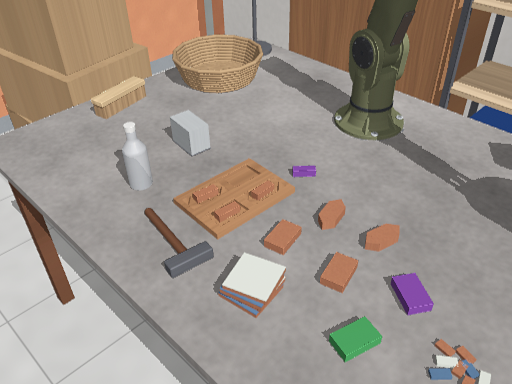

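```bash
cat > h.py <<'E'
from bench import *
import numpy as np, cv2
from scipy.spatial.transform import Rotation as R
def cam(n):
    s=get_state(); d=get_image(n)
    if n=="wrist":
        T=np.eye(4);T[:3,:3]=R.from_rotvec(s["tool_rot"]).as_matrix();T[:3,3]=s["position"]
        M=T@d["tool_from_camera"]; d["P"],d["R"]=M[:3,3],M[:3,:3]
    else: d["P"],d["R"]=d["position"],R.from_rotvec(d["rotation"]).as_matrix()
    return d
def ray(d,uv,z):
    uv=np.atleast_2d(np.asarray(uv,float))
    r=np.c_[(uv[:,0]-d["cx"])/d["fx"],(uv[:,1]-d["cy"])/d["fy"],np.ones(len(uv))]@d["R"].T
    return d["P"]+r*((z-d["P"][2])/r[:,2])[:,None]
def proj(d,p):
    q=(np.atleast_2d(p)-d["P"])@d["R"]
    return np.c_[d["fx"]*q[:,0]/q[:,2]+d["cx"],d["fy"]*q[:,1]/q[:,2]+d["cy"]]
def rect(pts):
    "min-area rect of world xy points (mm): centre, long, short, heading of long axis deg in (-90,90]"
    (c,(w,h),a)=cv2.minAreaRect((pts[:,:2]*1000).astype(np.float32))
    if w<h: w,h,a=h,w,a+90
    a=(a+90)%180-90
    return np.round(c,1),round(w,1),round(h,1),round(a,1)
def blobs(d,mask,z,amin):
    m=cv2.morphologyEx(mask.astype(np.uint8),cv2.MORPH_OPEN,np.ones((2,2)))
    for c in cv2.findContours(m,cv2.RETR_EXTERNAL,cv2.CHAIN_APPROX_NONE)[0]:
        if cv2.contourArea(c)>amin:
            px=c[:,0].mean(0); yield px.round(),int(cv2.contourArea(c)),rect(ray(d,c[:,0],z))
def jaw():
    s=get_state();y=R.from_rotvec(s["tool_rot"]).as_matrix()[:,1]
    return s["position"]*1000,np.degrees(np.arctan2(y[1],y[0]))%180
E
python3 - <<'E'
from h import *
d=cam("top");im=d["image"];hsv=cv2.cvtColor(im,cv2.COLOR_RGB2HSV)
for p in[(172,195),(228,191),(171,250),(219,241),(282,178),(312,178),(281,220),(297,200),(270,160),(312,222),(400,224),(381,224)]: print(p,hsv[p[1],p[0]],im[p[1],p[0]])
h,s,v=cv2.split(hsv)
for b in blobs(d,((h<12)|(h>172))&(s>110)&(v>60),.024,30): print("terra",*b)
for b in blobs(d,(h<20)&(s>70)&(v>50),.018,3000): print("wood",*b)
box=np.zeros_like(h,bool);box[190:260,360:450]=1
for b in blobs(d,box&(v>130),.085,200): print("tin",*b)
c=cv2.resize(im[140:285,140:460],None,fx=2.5,fy=2.5,interpolation=cv2.INTER_CUBIC);cv2.imwrite("pics/c1.png",c[:,:,::-1])
print(jaw(), cam("wrist")["tool_from_camera"].round(3),cam("wrist")["fx"])
E
```

```text
(172, 195) [  9 125 126] [126  83  64]
(228, 191) [ 10 123 122] [122  82  63]
(171, 250) [  8 125 124] [124  79  63]
(219, 241) [  9 129 123] [123  80  61]
(282, 178) [  8 134 122] [122  76  58]
(312, 178) [  9 129 121] [121  78  60]
(281, 220) [  9 135 121] [121  76  57]
(297, 200) [ 11 122 115] [115  81  60]
(270, 160) [ 12 121 126] [126  90  66]
(312, 222) [ 12 125 110] [110  77  56]
(400, 224) [ 78   9 141] [136 141 139]
(381, 224) [ 90   7 112] [109 112 112]
terra [171. 250.] 411 (array([431.2, 333.6]), 97.7, 45.6, -14.6)
terra [218. 242.] 392 (array([449.7, 197.3]), 95.8, 44.1, 13.0)
terra [281. 220.] 183 (array([508.6,  12.9]), 63.9, 26.2, -1.6)
terra [ 73. 201.] 38 (array([579.8, 617.3]), 31.6, 14.6, 70.3)
terra [ 85. 196.] 41 (array([594.1, 582.9]), 29.5, 14.6, 88.6)
terra [173. 196.] 469 (array([587. , 327.8]), 83.9, 52.0, 14.4)
terra [229. 193.] 455 (array([592.1, 164.3]), 83.2, 51.5, 12.7)
terra [314. 181.] 191 (array([623.2, -84.2]), 65.1, 32.2, -2.1)
terra [ 64. 178.] 96 (array([648.7, 644.4]), 58.5, 24.9, -13.5)
terra [282. 178.] 180 (array([631.4,   7.9]), 64.9, 29.3, -1.7)
wood [488. 345.] 4093 (array([ 154.4, -554.1]), 249.9, 160.4, -4.0)
wood [297. 201.] 5595 (array([564.3, -35.3]), 265.9, 186.2, -2.9)
tin [402. 225.] 792 (array([ 484.4, -318.9]), 106.6, 62.0, 83.4)
(array([149.883403  , 632.05782729, 221.71674867]), np.float64(76.66453444816199)) [[ 0.001 -0.958 -0.287  0.079]
 [ 1.     0.001 -0.001  0.   ]
 [ 0.002 -0.287  0.958 -0.162]
 [ 0.     0.     0.     1.   ]] 295.34622814098424
```

View pics/c1.png

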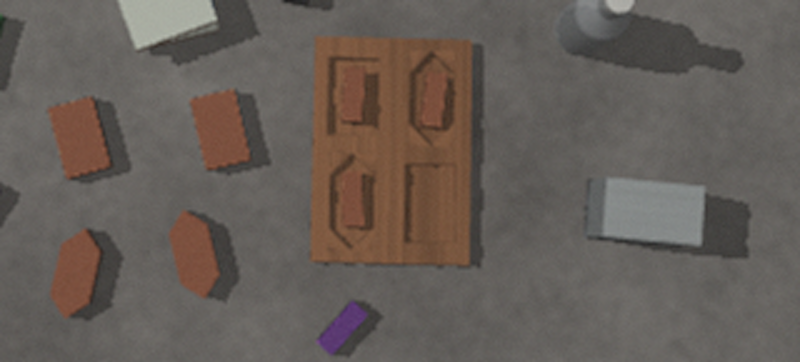

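```bash
python3 -m jog '[[50,-60,0,-0.1],[100,-120,0,-0.2],[150,-180,0,-0.3],[200,-240,0,-0.4],[250,-300,0,-0.5],[290,-350,0,-0.6],[330,-400,0,-0.75],[370,-440,0,-0.85]]' 1
python3 -m jog '[[0,-60,0,-0.1],[0,-120,0,-0.2],[0,-180,0,-0.3],[0,-240,0,-0.4],[0,-300,0,-0.5],[0,-350,0,-0.6],[0,-400,0,-0.6],[0,-420,0,-0.6]]'
python3 -c "
from h import *
print(jaw())"
```

```text
time: 1.25
position: [0.4713, 0.247, 0.2229]
tool_rot: [1.624, 2.689, 0.002]
ft_force: [0.8, 0.7, 0.3]
grip_width: 1.0
time: 2.25
position: [0.4696, -0.175, 0.2229]
tool_rot: [2.347, 2.087, 0.0]
ft_force: [-0.5, 0.5, -0.3]
grip_width: 1.002
(array([ 469.56585036, -175.03228629,  222.91899343]), np.float64(173.30224218943616))
```

```bash
python3 -m jog '[[10,-40,0,0],[20,-60,0,0],[20,-80,0,0],[20,-80,0,0],[20,-80,0,0],[20,-80,0,0],[20,-80,0,0],[20,-80,0,0]]' 1
python3 - <<'E'
from h import *
print(jaw());d=cam("wrist");im=d["image"];cv2.imwrite("pics/w1.png",im[:,:,::-1])
g=d["P"];print(g,d["R"][:,2])
E
```

```text
time: 3.25
position: [0.4905, -0.2509, 0.2227]
tool_rot: [2.341, 2.094, 0.001]
ft_force: [0.6, 0.4, -1.0]
grip_width: 1.005
(array([ 490.45791921, -250.91440115,  222.66138605]), np.float64(173.62576869452099))
[ 0.49945039 -0.17233683  0.3847355 ] [-0.03250852 -0.28683648 -0.95742782]
```

View pics/w1.png

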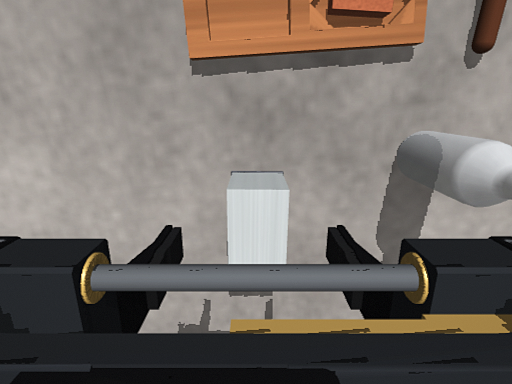

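Run:
```python
from h import *
d=cam("wrist")
print(ray(d,[(228,189),(289,189),(227,260),(288,260)],.085)*1000)
```

```text
[[ 462.35100584 -254.47792577   85.        ]
 [ 526.33031193 -261.5780224    85.        ]
 [ 449.80636742 -337.58528065   85.        ]
 [ 518.7647392  -345.22363024   85.        ]]
```

```bash
python3 -m jog '[[2,-25,0,0],[2,-25,-40,0],[2,-25,-80,0],[2,-25,-120,0],[2,-25,-155,0],[2,-25,-180,0],[2,-25,-190,0],[2,-25,-191,0]]' 1
python3 -m jog '[[0,0,-1,0],[0,0,-1,0],[0,0,-1,0],[0,0,-1,0],[0,0,-1,0],[0,0,-1,0],[0,0,-1,0],[0,0,-1,0]]' -1 10
```

```text
time: 4.35
position: [0.4923, -0.2764, 0.0315]
tool_rot: [-2.342, -2.093, 0.001]
ft_force: [-0.5, 0.3, 0.6]
grip_width: 1.0
time: 5.35
position: [0.4924, -0.2764, 0.0312]
tool_rot: [-2.342, -2.093, -0.001]
ft_force: [-1.9, 2.4, 5.8]
grip_width: 0.762
```

```bash
python3 -m jog '[[-1,-7,12,0],[-2,-16,24,0],[-3,-26,33,0],[-4,-37,41,0],[-5.5,-49,48,0],[-7,-62,52,0],[-7,-62,52,0],[-7,-62,52,0]]' -1 10
python3 -m jog '[[-1.5,-13,3,0],[-3,-27,5,0],[-4.5,-40,5,0],[-6,-54,3,0],[-7.5,-67,-2,0],[-9,-80,-7,0],[-9,-80,-7,0],[-9,-80,-7,0]]'
python3 - <<'E'
from h import *
d=cam("scene");im=cv2.resize(d["image"][80:230,90:330],None,fx=3,fy=3);cv2.imwrite("pics/s1.png",im[:,:,::-1])
E
```

```text
time: 6.35
position: [0.4852, -0.3379, 0.0821]
tool_rot: [-2.341, -2.093, -0.0]
ft_force: [-0.2, 0.1, -1.6]
grip_width: 0.758
time: 7.35
position: [0.4764, -0.418, 0.0753]
tool_rot: [-2.342, -2.093, -0.0]
ft_force: [0.4, -0.3, -2.5]
grip_width: 0.76
```

View pics/s1.png

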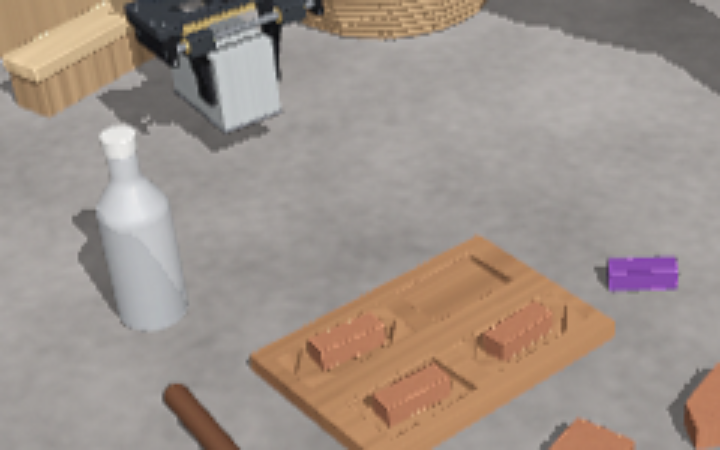

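```bash
python3 -m jog '[[0,0,15,0],[0,0,15,0],[0,0,15,0],[0,0,15,0],[0,0,15,0],[0,0,15,0],[0,0,15,0],[0,0,15,0]]' -1 3
python3 - <<'E'
from h import *
d=cam("scene");im=cv2.resize(d["image"][70:130,130:200],None,fx=5,fy=5);cv2.imwrite("pics/s2.png",im[:,:,::-1])
E
```

```text
time: 8.4
position: [0.4769, -0.4184, 0.0908]
tool_rot: [2.341, 2.093, 0.001]
ft_force: [2.5, -0.6, 4.0]
grip_width: 0.765
```

View pics/s2.png

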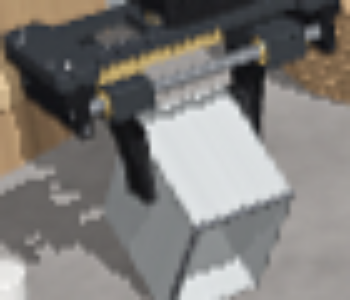

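```bash
python3 -m jog '[[0,0,-4,0],[0,0,-8,0],[0,0,-12,0],[0,0,-15,0],[0,0,-18,0],[0,0,-20,0],[0,0,-20,0],[0,0,-20,0]]' -1 3
python3 - <<'E'
from h import *
d=cam("scene");im=cv2.resize(d["image"][60:140,120:210],None,fx=5,fy=5,interpolation=cv2.INTER_CUBIC);cv2.imwrite("pics/s3.png",im[:,:,::-1])
E
```

```text
time: 9.45
position: [0.476, -0.4182, 0.0703]
tool_rot: [-2.342, -2.093, 0.0]
ft_force: [2.4, -1.0, 2.1]
grip_width: 0.763
```

View pics/s3.png

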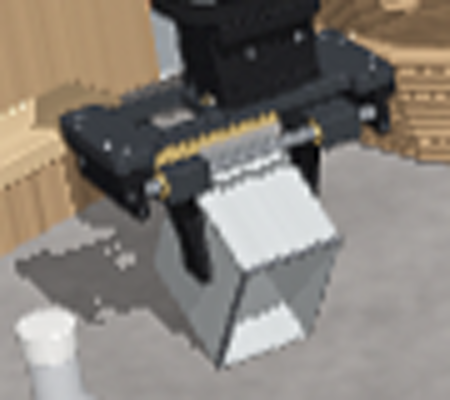

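```bash
python3 -m jog '[[0,0,0,0],[0,0,0,0],[0,0,0,0],[0,0,0,0],[0,0,0,0],[0,0,25,0],[0,0,50,0],[0,0,85,0]]' 1
python3 -m jog '[[0,20,20,0],[0,50,40,0],[0,80,40,0],[0,90,40,0],[0,90,40,0],[0,90,40,0],[0,90,40,0],[0,90,40,0]]'
python3 - <<'E'
from h import *
print(jaw())
d=cam("wrist");a=d["image"];b=cam("scene")["image"][60:140,120:210]
b=cv2.resize(b,(432,384));cv2.imwrite("pics/m4.png",cv2.resize(np.hstack([a,b]),(800,330))[:,:,::-1])
E
```

```text
time: 10.5
position: [0.4758, -0.4178, 0.1557]
tool_rot: [-2.341, -2.092, 0.001]
ft_force: [-0.2, -0.1, -0.2]
grip_width: 1.001
time: 11.5
position: [0.476, -0.3292, 0.1954]
tool_rot: [2.344, 2.092, -0.001]
ft_force: [-0.5, -0.7, -0.5]
grip_width: 1.001
(array([ 475.97477486, -329.15536941,  195.44082496]), np.float64(173.50983443170298))
```

View pics/m4.png

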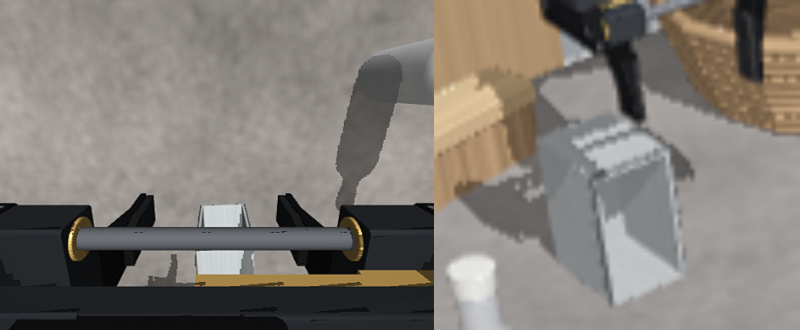

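Run:
```python
from h import *
d=cam("wrist");im=d["image"];print(d["P"])
print(ray(d,[(234,242),(291,242)],0.0)*1000)
print(ray(d,[(234,242),(291,242)],0.11)*1000)
t=cam("top");g=cv2.cvtColor(t["image"],cv2.COLOR_RGB2GRAY);print(proj(t,[(.476,-.36,.11),(.476,-.445,.11),(.476,-.36,0)]).round())
cv2.imwrite("pics/t5.png",cv2.resize(np.hstack([cv2.resize(im[215:285,200:320],None,fx=4,fy=4),cv2.resize(t["image"][195:265,395:475],(320,280),interpolation=cv2.INTER_CUBIC)]),None,fx=1,fy=1)[:,:,::-1])
```

```text
[ 0.48535352 -0.25012901  0.3575024 ]
[[ 438.65369655 -421.68828814    0.        ]
 [ 514.03193119 -430.11157835    0.        ]]
[[ 453.02277587 -368.90117041  110.        ]
 [ 505.20786293 -374.73269638  110.        ]]
[[420. 227.]
 [451. 227.]
 [408. 228.]]
```

View pics/t5.png

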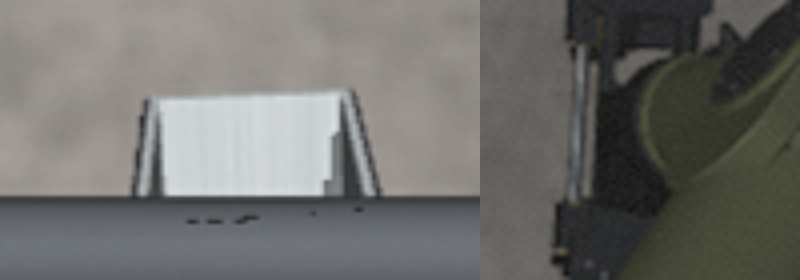

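Run:
```python
from h import *
d=cam("scene")
print(ray(d,[(181.7,125.5),(163.2,133.9)],0.0)*1000,ray(d,[(158.3,103.6),(178,95.2)],.11)*1000)
w=cam("wrist");print(ray(w,[(237,239.5),(287,238)],0)*1000)
```

```text
[[ 438.38376215 -420.53323356    0.        ]
 [ 510.72786408 -422.59646689    0.        ]] [[ 512.57392456 -419.76992945  110.        ]
 [ 438.28158299 -419.17661344  110.        ]]
[[ 443.30508948 -418.21707752    0.        ]
 [ 509.43417361 -423.38692718    0.        ]]
```

```bash
python3 -m jog '[[0,-60,0,0.03],[0,-104,0,0.03],[0,-104,-40,0.03],[0,-104,-80,0.03],[0,-104,-115,0.03],[0,-104,-140,0.03],[0,-104,-148,0.03],[0,-104,-148,0.03]]' 1
python3 -m jog '[[0,0,0,0],[0,0,0,0],[0,0,0,0],[0,0,0,0],[0,0,0,0],[0,0,20,0],[0,0,40,0],[0,0,50,0]]' -1 10
python3 -m jog '[[0,0,20,0],[0,0,20,0],[0,0,20,0],[0,0,20,0],[0,0,20,0],[0,0,20,0],[0,0,20,0],[0,0,20,0]]' -1 3
python3 - <<'E'
from h import *
b=cam("scene")["image"][60:140,110:210]
cv2.imwrite("pics/m6.png",cv2.resize(b,None,fx=5,fy=5,interpolation=cv2.INTER_CUBIC)[:,:,::-1])
E
```

```text
time: 12.8
position: [0.4764, -0.4324, 0.0477]
tool_rot: [-2.31, -2.129, 0.0]
ft_force: [0.7, -0.3, 0.4]
grip_width: 0.999
time: 13.8
position: [0.477, -0.4331, 0.0998]
tool_rot: [2.309, 2.127, 0.001]
ft_force: [-0.1, -0.3, -2.3]
grip_width: 0.758
time: 14.8
position: [0.4764, -0.4324, 0.1176]
tool_rot: [2.31, 2.128, 0.0]
ft_force: [0.1, 0.4, -2.5]
grip_width: 0.755
```

View pics/m6.png

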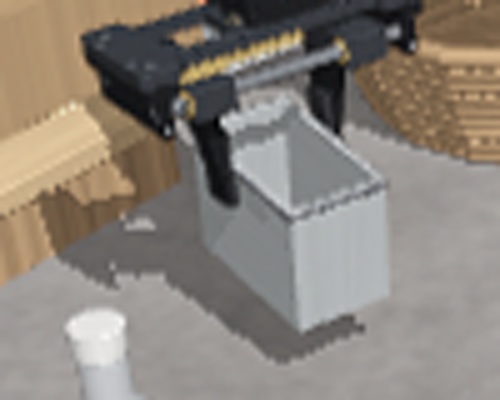

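```bash
python3 -m jog '[[0,0,-15,0],[0,0,-30,0],[0,0,-40,0],[0,0,-48,0],[0,0,-54,0],[0,0,-58,0],[0,0,-61,0],[0,0,-62,0]]' -1 3
python3 -m jog '[[0,0,0,0],[0,0,0,0],[0,0,0,0],[0,0,20,0],[0,0,60,0],[0,0,100,0],[0,60,150,0],[0,120,170,0]]' 1
python3 - <<'E'
from h import *
b=cam("scene")["image"][60:140,110:210]
cv2.imwrite("pics/m7.png",cv2.resize(b,None,fx=5,fy=5,interpolation=cv2.INTER_CUBIC)[:,:,::-1])
E
```

```text
time: 15.85
position: [0.4766, -0.4326, 0.0563]
tool_rot: [2.31, 2.128, 0.001]
ft_force: [-1.4, 0.4, 5.3]
grip_width: 0.761
time: 16.85
position: [0.4764, -0.3278, 0.223]
tool_rot: [2.312, 2.121, 0.001]
ft_force: [1.0, 1.4, 0.1]
grip_width: 0.999
```

View pics/m7.png

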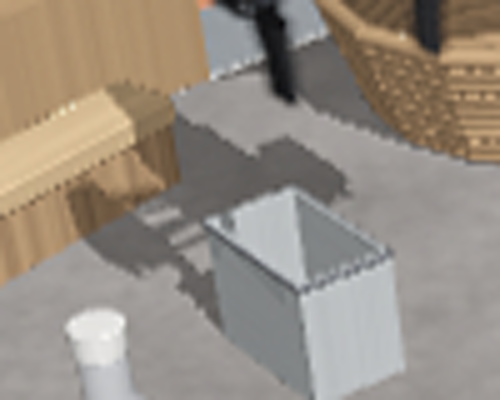

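```bash
python3 -m jog '[[0,60,10,0.18],[20,120,27,0.36],[50,170,27,0.54],[90,210,27,0.72],[130,240,27,0.9],[170,265,27,1.08],[200,285,27,1.26],[224,293,27,1.44]]' 1
python3 -m jog '[[0,0,0,0.157],[0,0,0,0.157],[0,0,0,0.157],[0,0,0,0.157],[0,0,0,0.157],[0,0,0,0.157],[0,0,0,0.157],[0,0,0,0.157]]'
python3 - <<'E'
from h import *
print(jaw(),get_state()["joint_positions"])
s=cam("scene");t=ray(s,[(170,118),(188.6,110),(168.6,98),(151.4,104.4)],.085)*1000;print(t.round(),t.mean(0))
d=cam("wrist");im=d["image"];cv2.imwrite("pics/w8.png",im[:,:,::-1])
hsv=cv2.cvtColor(im,cv2.COLOR_RGB2HSV);h,sa,v=cv2.split(hsv);np.save("hsv.npy",hsv)
for hm in(7,8,9,10):
  print(hm)
  for b in blobs(d,(h<=hm)&(sa>100)&(v>60),.030,300): print(*b)
E
```

```text
time: 17.9
position: [0.7017, -0.0317, 0.2473]
tool_rot: [0.32, 3.125, 0.001]
ft_force: [0.4, 1.0, 0.5]
grip_width: 0.999
time: 18.9
position: [0.7003, -0.0336, 0.2466]
tool_rot: [-0.088, -3.14, -0.0]
ft_force: [-0.4, -0.1, -0.3]
grip_width: 1.006
(array([700.32604246, -33.59164263, 246.60923677]), np.float64(86.80455198084908)) [-0.36051053  0.45612873  0.54080346  1.28610988 -0.23029252  1.46033201
  1.67482022]
[[ 516. -362.   85.]
 [ 447. -359.   85.]
 [ 444. -466.   85.]
 [ 506. -471.   85.]] [ 478.27909331 -414.56009381   85.        ]
7
8
9
[291. 114.] 750 (array([634. ,  16.1]), 63.2, 23.6, -6.2)
[216. 110.] 988 (array([625.8, -76.7]), 63.4, 25.5, -9.4)
[417.  81.] 3380 (array([598.9, 165.7]), 84.4, 61.8, 12.1)
[294.  18.] 651 (array([529.3,  20.6]), 35.2, 25.0, -3.2)
10
[253. 223.] 1737 (array([777.7, -40. ]), 195.6, 20.4, 80.1)
[292. 112.] 973 (array([634.3,  15.9]), 64.0, 24.9, -6.3)
[216. 110.] 1065 (array([626. , -76.4]), 64.1, 26.4, -9.5)
[416.  74.] 3732 (array([598.9, 165.7]), 84.4, 61.8, 12.1)
[295.  18.] 708 (array([529.4,  20.7]), 36.7, 25.0, -0.3)
```

View pics/w8.png

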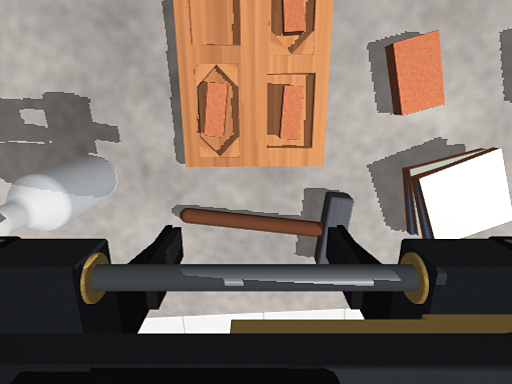

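```bash
python3 -m jog '[[-34,23,-30,-0.05],[-68,46,-60,-0.05],[-68,46,-110,-0.05],[-68,46,-160,-0.05],[-68,46,-200,-0.05],[-68,46,-220,-0.05],[-68,46,-226,-0.05],[-68,46,-226,-0.05]]' 0.6
python3 -m jog '[[0,0,0,0],[0,0,0,0],[0,0,0,0],[0,0,0,0],[0,0,0,0],[0,0,0,0],[0,0,20,0],[0,0,50,0]]' -1 15
python3 -c "
from h import *
print(jaw())"
```

```text
time: 20.0
position: [0.6333, 0.0123, 0.0217]
tool_rot: [0.166, 3.135, 0.0]
ft_force: [0.1, 0.5, 0.8]
grip_width: 0.802
time: 21.0
position: [0.6317, 0.0121, 0.0713]
tool_rot: [-0.166, -3.136, 0.001]
ft_force: [0.9, 0.2, -0.3]
grip_width: 0.275
(array([631.69864899,  12.07398324,  71.29385455]), np.float64(83.92621695690987))
```

```bash
python3 -m jog '[[0,-30,50,-0.17],[-10,-80,100,-0.34],[-40,-140,109,-0.51],[-75,-200,109,-0.68],[-105,-260,109,-0.85],[-130,-320,109,-1.02],[-145,-370,109,-1.2],[-154,-426,109,-1.37]]'
python3 -c "
from h import *
print(jaw())"
```

```text
time: 22.0
position: [0.4794, -0.406, 0.1816]
tool_rot: [2.119, 2.317, 0.003]
ft_force: [1.2, 0.3, -0.5]
grip_width: 0.273
(array([ 479.42984119, -405.97854166,  181.56954104]), np.float64(5.123849192424004))
```

```bash
python3 -m jog '[[-2,-8,-20,-0.168],[-2,-8,-50,-0.168],[-2,-8,-75,-0.168],[-2,-8,-88,-0.168],[-2,-8,-90,-0.168],[-2,-8,-90,-0.168],[-2,-8,-90,-0.168],[-2,-8,-90,-0.168]]'
python3 -m jog '[[0,0,0,0],[0,0,0,0],[0,0,20,0],[0,0,60,0],[0,0,110,0],[10,50,130,0.15],[30,100,130,0.32],[60,150,130,0.5]]' 0.6
python3 - <<'E'
from h import *
print(jaw())
b=cam("scene");c=b["image"][60:140,110:230];np.save("x.npy",c)
g=cv2.cvtColor(b["image"],cv2.COLOR_RGB2HSV);print(((g[95:145,150:195,0]<14)&(g[95:145,150:195,1]>90)).sum())
cv2.imwrite("pics/m9.png",cv2.resize(c,None,fx=5,fy=5,interpolation=cv2.INTER_CUBIC)[:,:,::-1])
E
```

```text
time: 23.0
position: [0.4786, -0.4125, 0.0904]
tool_rot: [2.3, 2.138, 0.001]
ft_force: [0.0, 0.5, -0.2]
grip_width: 0.277
time: 24.0
position: [0.5385, -0.2618, 0.222]
tool_rot: [1.694, 2.642, 0.003]
ft_force: [0.7, 0.1, 0.0]
grip_width: 0.795
(array([ 538.5122638 , -261.81050501,  222.03920963]), np.float64(24.679501149131585))
0
```

View pics/m9.png

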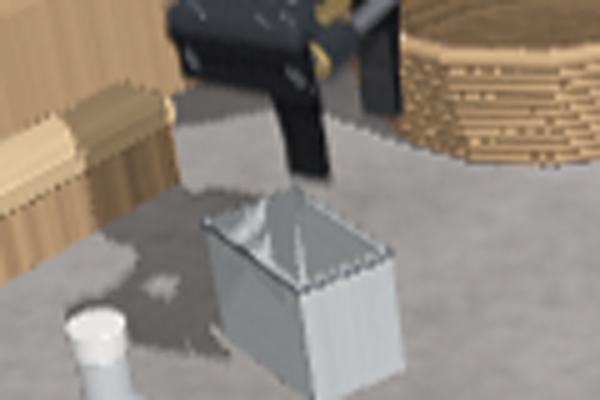

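```bash
python3 -m jog '[[10,40,0,0.15],[30,80,0,0.3],[50,120,0,0.45],[70,150,0,0.6],[86,182,0,0.75],[86,182,-20,0.9],[86,182,-60,1.02],[86,182,-100,1.02]]' 0.6
python3 - <<'E'
from h import *
print(jaw())
t=cam("top");hsv=cv2.cvtColor(t["image"],cv2.COLOR_RGB2HSV);h,s,v=cv2.split(hsv)
m=np.zeros_like(h,bool);m[190:260,380:480]=1
for b in blobs(t,m&(h<14)&(s>90),.02,5):print("in tin",*b)
m=~m;m[:,:150]=0
for b in blobs(t,m&((h<12)|(h>172))&(s>110)&(v>60),.024,80): print(*b)
g=ray(t,[(372,150),(386,141)],0);print(g)
E
```

```text
time: 25.05
position: [0.625, -0.0808, 0.1204]
tool_rot: [0.194, 3.133, -0.0]
ft_force: [0.3, -0.0, 0.4]
grip_width: 0.798
(array([625.0441661 , -80.80708913, 120.40039251]), np.float64(82.91470213180679))
in tin [432. 228.] 120 (array([ 475.1, -425.1]), 52.5, 23.3, 86.9)
[171. 250.] 408 (array([431.3, 334.2]), 97.7, 45.1, -13.5)
[218. 242.] 395 (array([449.7, 197.2]), 95.8, 44.5, 12.1)
[281. 220.] 182 (array([508.6,  12.9]), 63.9, 26.1, -1.6)
[173. 196.] 473 (array([586.8, 327.9]), 84.2, 52.4, 14.5)
[229. 193.] 465 (array([592.3, 163.7]), 84.3, 51.8, 11.4)
[[ 0.7118838  -0.26525172  0.        ]
 [ 0.73815528 -0.30851686  0.        ]]
```

Offcut in tin confirmed by the top camera. Next offcut B.

```bash
python3 -m jog '[[0,0,-40,0],[0,0,-75,0],[0,0,-95,0],[0,0,-100,0],[0,0,-100,0],[0,0,-100,0],[0,0,-100,0],[0,0,-100,0]]' 0.6
python3 -m jog '[[0,0,0,0],[0,0,0,0],[0,0,0,0],[0,0,0,0],[0,0,0,0],[0,0,20,0],[0,0,70,0],[0,0,130,0]]' -1 15
python3 -c "
from h import *
print(jaw())"
```

```text
time: 26.1
position: [0.6246, -0.0802, 0.0202]
tool_rot: [0.194, 3.135, 0.0]
ft_force: [0.0, 0.1, 0.6]
grip_width: 0.8
time: 27.1
position: [0.6235, -0.0803, 0.1514]
tool_rot: [-0.195, -3.134, 0.0]
ft_force: [0.4, -0.4, 0.0]
grip_width: 0.269
(array([623.54893007, -80.29523464, 151.39106827]), np.float64(82.88849293292144))
```

```bash
python3 -m jog '[[-20,-30,30,-0.18],[-50,-80,30,-0.36],[-80,-140,30,-0.54],[-105,-190,30,-0.72],[-125,-240,30,-0.9],[-140,-280,30,-1.08],[-146,-310,30,-1.26],[-146,-332,30,-1.43]]'
python3 -c "
from h import *
print(jaw())"
```

```text
time: 28.1
position: [0.4771, -0.4143, 0.1813]
tool_rot: [2.21, 2.23, 0.001]
ft_force: [0.7, 0.4, -0.1]
grip_width: 0.274
(array([ 477.1053951 , -414.27401433,  181.30097851]), np.float64(0.513114857629297))
```

```bash
python3 -m jog '[[1,2,-20,-0.08],[1,2,-50,-0.08],[1,2,-75,-0.08],[1,2,-88,-0.08],[1,2,-90,-0.08],[1,2,-90,-0.08],[1,2,-90,-0.08],[1,2,-90,-0.08]]'
python3 -m jog '[[0,0,0,0],[0,0,0,0],[0,0,20,0],[0,0,70,0],[0,20,110,0],[10,70,110,0.17],[20,130,110,0.34],[30,190,110,0.52]]' 0.6
python3 -m jog '[[0,60,0,0.18],[1,120,0,0.36],[2,180,0,0.54],[2,230,0,0.72],[2,237,-30,0.9],[2,237,-60,1.08],[2,237,-90,1.08],[2,237,-90,1.08]]' 0.6
python3 -c "
from h import *
print(jaw())"
```

```text
time: 29.1
position: [0.4795, -0.4105, 0.0903]
tool_rot: [2.289, 2.15, 0.001]
ft_force: [-0.5, 0.7, -1.0]
grip_width: 0.271
time: 30.1
position: [0.5096, -0.2191, 0.2012]
tool_rot: [1.653, 2.669, 0.002]
ft_force: [1.1, -0.8, -0.6]
grip_width: 0.8
time: 31.1
position: [0.51, 0.0161, 0.109]
tool_rot: [-0.055, -3.138, 0.002]
ft_force: [-0.4, 0.4, 0.5]
grip_width: 0.799
(array([510.00984142,  16.11884583, 108.99997629]), np.float64(87.99564018065693))
```

```bash
python3 -m jog '[[0,-1,-40,0],[0,-1,-70,0],[0,-1,-85,0],[0,-1,-89,0],[0,-1,-89,0],[0,-1,-89,0],[0,-1,-89,0],[0,-1,-89,0]]' 0.6
python3 -m jog '[[0,0,0,0],[0,0,0,0],[0,0,0,0],[0,0,0,0],[0,0,0,0],[0,0,20,0],[0,0,80,0],[0,0,140,0]]' -1 15
python3 -m jog '[[0,-40,20,-0.18],[0,-100,20,-0.36],[-5,-160,20,-0.54],[-10,-220,20,-0.72],[-15,-280,20,-0.9],[-20,-340,20,-1.08],[-30,-400,20,-1.26],[-31,-427,20,-1.43]]'
python3 -c "
from h import *
print(jaw())"
```

```text
time: 32.1
position: [0.5114, 0.0159, 0.021]
tool_rot: [0.053, 3.141, 0.001]
ft_force: [0.0, -0.2, 0.1]
grip_width: 0.802
time: 33.1
position: [0.5106, 0.0155, 0.1617]
tool_rot: [-0.054, -3.14, 0.001]
ft_force: [1.4, 0.5, -0.5]
grip_width: 0.275
time: 34.1
position: [0.4775, -0.4154, 0.1806]
tool_rot: [2.112, 2.325, -0.004]
ft_force: [0.3, 0.1, -1.4]
grip_width: 0.272
(array([ 477.51600394, -415.43284362,  180.58009514]), np.float64(5.512426423565363))
```

```bash
python3 -m jog '[[0,2,-20,-0.17],[0,2,-50,-0.17],[0,2,-75,-0.17],[0,2,-88,-0.17],[0,2,-90,-0.17],[0,2,-90,-0.17],[0,2,-90,-0.17],[0,2,-90,-0.17]]'
python3 -m jog '[[0,0,0,0],[0,0,0,0],[0,0,20,0],[0,0,70,0],[10,30,110,0.16],[30,80,150,0.34],[60,130,180,0.52],[90,180,210,0.7]]' 0.9
python3 -m jog '[[30,60,20,0.18],[60,120,50,0.36],[85,170,50,0.54],[90,200,50,0.72],[90,200,50,0.9],[90,200,50,0.9],[90,200,50,0.9],[90,200,50,0.9]]'
python3 - <<'E'
from h import *
print(jaw())
d=cam("wrist");im=d["image"];cv2.imwrite("pics/w10.png",im[:,:,::-1]);np.savez("w10.npz",P=d["P"],R=d["R"],im=im)
t=cam("top");hsv=cv2.cvtColor(t["image"],cv2.COLOR_RGB2HSV);h,s,v=cv2.split(hsv)
m=np.zeros_like(h,bool);m[190:260,380:480]=1
for b in blobs(t,m&(h<14)&(s>90),.03,5):print("in tin",*b)
E
```

```text
time: 35.1
position: [0.4806, -0.4095, 0.0913]
tool_rot: [2.289, 2.15, 0.001]
ft_force: [0.2, 0.4, -0.5]
grip_width: 0.27
time: 36.1
position: [0.5658, -0.2364, 0.2988]
tool_rot: [1.406, 2.806, 0.002]
ft_force: [1.2, 0.8, 0.0]
grip_width: 0.943
time: 37.1
position: [0.6551, -0.0384, 0.3462]
tool_rot: [0.058, 3.141, 0.0]
ft_force: [-0.1, 0.4, -0.5]
grip_width: 0.948
(array([655.14022477, -38.39950733, 346.22087425]), np.float64(87.87195362546615))
in tin [434. 227.] 172 (array([ 477.6, -429. ]), 67.0, 25.5, 85.4)
```

View pics/w10.png

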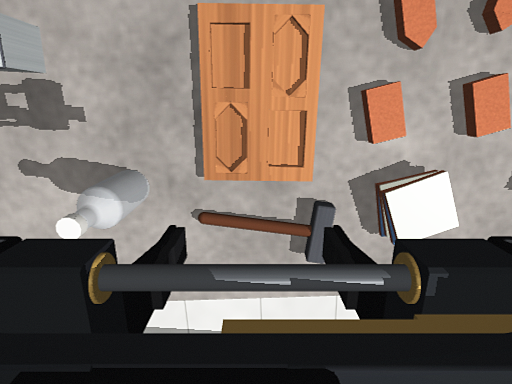

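Run:
```python
from h import *
z=np.load("w10.npz");d=cam("wrist");d["P"],d["R"]=z["P"],z["R"];im=z["im"]
hsv=cv2.cvtColor(im,cv2.COLOR_RGB2HSV);h,s,v=cv2.split(hsv)
m=((h<20)&(s>80)&(v>60)).astype(np.uint8);m[205:]=0
c=max(cv2.findContours(m,cv2.RETR_EXTERNAL,cv2.CHAIN_APPROX_NONE)[0],key=cv2.contourArea)[:,0]
print("form wrist",rect(ray(d,c,.018)))
# pocket lines: dark gradients; print rim corners by eye
pk={"brickfar":[(269,110),(306,111),(304,166),(269,165)],"bricknear":[(210,22),(250,23),(249,89),(211,88)],
"longfar":[(231,103),(231,172)],"longnear":[(291,14),(291,96)]}
for k,p in pk.items():
  q=ray(d,p,.018)*1000;print(k,q[:,:2].round().tolist(),q.mean(0).round(1))
for b in blobs(d,(h<=9)&(s>150)&(v>90),.024,800): print("tile",*b)
t=cam("top");hs=cv2.cvtColor(t["image"],cv2.COLOR_RGB2HSV);h,s,v=cv2.split(hs)
for b in blobs(t,(h<20)&(s>70)&(v>50),.018,4500): print("form top",*b)
cv2.imwrite("pics/c11.png",cv2.resize(im[0:190,190:330],None,fx=4,fy=4,interpolation=cv2.INTER_CUBIC)[:,:,::-1][:600] if 0 else cv2.resize(im[0:190,190:330],(442,600),interpolation=cv2.INTER_CUBIC)[:,:,::-1])
```

```text
form wrist (array([567.7, -28.1]), 265.2, 186.1, -2.8)
brickfar [[585.0, -13.0], [589.0, 46.0], [678.0, 44.0], [674.0, -15.0]] [631.4  15.8  18. ]
bricknear [[457.0, -97.0], [460.0, -38.0], [552.0, -43.0], [549.0, -103.0]] [504.4 -70.3  18. ]
longfar [[572.0, -73.0], [684.0, -79.0]] [628. -76.  18.]
longnear [[451.0, 23.0], [565.0, 22.0]] [507.9  22.5  18. ]
tile [386. 115.] 1698 (array([597.5, 172.7]), 85.2, 52.7, 11.9)
tile [492. 104.] 1743 (array([592. , 337.3]), 85.6, 52.7, 14.3)
tile [418.  19.] 1209 (array([468.2, 209.4]), 66.7, 45.5, 12.4)
```

View pics/c11.png

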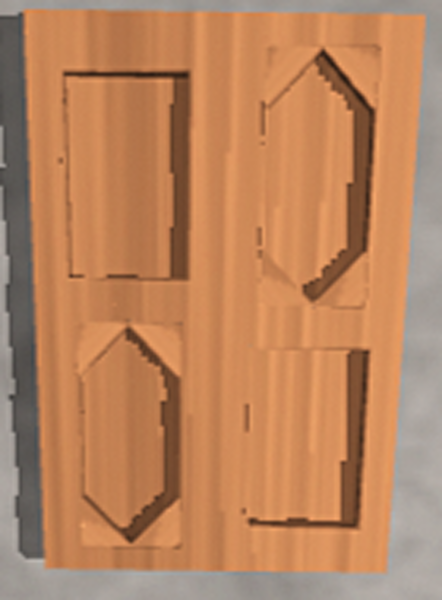

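```bash
python3 -m jog '[[-10,40,-40,0.05],[-20,80,-80,0.1],[-30,120,-130,0.15],[-45,160,-170,0.2],[-60,195,-200,0.246],[-60,206,-230,0.246],[-60,206,-250,0.246],[-60,206,-250,0.246]]' 1
python3 - <<'E'
from h import *
print(jaw())
d=cam("wrist");im=d["image"];hsv=cv2.cvtColor(im,cv2.COLOR_RGB2HSV);h,s,v=cv2.split(hsv);m=(h<=9)&(s>150)&(v>90);m[262:]=0
for b in blobs(d,m,.024,400): print(*b)
cv2.imwrite("pics/w12.png",im[:,:,::-1])
E
```

```text
time: 38.3
position: [0.5947, 0.167, 0.0944]
tool_rot: [0.33, -3.122, 0.003]
ft_force: [-0.4, 0.3, 0.1]
grip_width: 0.999
(array([594.70265024, 167.01293809,  94.44943171]), np.float64(102.0610506500955))
```

Run:
```python
from h import *
d=cam("wrist");im=d["image"];hsv=cv2.cvtColor(im,cv2.COLOR_RGB2HSV);h,s,v=cv2.split(hsv)
print(hsv[200:262:10,255]);m=((h<=12)|(h>174))&(s>90)&(v>40);m[262:]=0
for b in blobs(d,m,.024,400): print(*b)
ys,xs=np.where(m[100:262,150:350]);print(ys.min()+100,xs.min()+150,xs.max()+150)
for r in(215,225,235,245,255):
  x=np.where(m[r,150:350])[0]+150; print(r,x.min() if len(x) else 0,x.max() if len(x) else 0)
```

```text
[[  9 147 231]
 [ 10 148 227]
 [  9 146 229]
 [  9 147 229]
 [  9 147 227]
 [ 10 151 231]
 [ 10  16 194]]
[445. 213.] 4081 (array([570.2, 326.6]), 65.6, 50.1, -75.9)
[262. 203.] 6320 (array([596.2, 173.5]), 88.2, 53.8, 12.1)
[497.  67.] 2805 (array([455.9, 313.3]), 69.6, 29.4, 26.0)
[348.  41.] 6330 (array([470.5, 208.8]), 69.8, 50.2, 12.6)
[ 84. 114.] 18789 (array([565.9,  16.8]), 211.3, 113.8, -2.6)
100 150 349
215 230 292
225 230 292
235 230 291
245 231 291
255 0 0
```

```bash
python3 -m jog '[[1,6,-30,0],[1,6,-55,0],[1,6,-75,0],[1,6,-81,0],[1,6,-81.5,0],[1,6,-81.5,0],[1,6,-81.5,0],[1,6,-81.5,0]]' 1
python3 -m jog '[[0,0,0,0],[0,0,0,0],[0,0,0,0],[0,0,0,0],[0,0,0,0],[0,0,20,0],[0,0,60,0],[0,0,100,0]]' -1 30
python3 - <<'E'
from h import *
print(jaw())
d=cam("wrist");im=d["image"];hsv=cv2.cvtColor(im,cv2.COLOR_RGB2HSV);h,s,v=cv2.split(hsv)
m=((h<=12)|(h>174))&(s>90)&(v>40);m[262:]=0
T=d["tool_from_camera"]
print(hsv[140:250:10,256].tolist())
for c in (240,256,272):
  r=np.where(m[100:262,c])[0]+100; print(c,r.min(),r.max())
for r in(190,200,210,220):
  x=np.where(m[r,150:350])[0]+150; print(r,x.min(),x.max())
print(d["cx"],d["cy"])
# predicted tile end-edge rows for centred grasp: top face at tool z=-.0105?, 
for zz in (-.011,.013):
  q=(np.array([[.043,-.027,zz],[.043,.027,zz],[.053,0,zz]])-T[:3,3])@T[:3,:3];print(zz,(q[:,:2]/q[:,2:]*d["fx"]+[d["cx"],d["cy"]]).round(1).tolist())
cv2.imwrite("pics/w13.png",im[:,:,::-1])
E
```

```text
time: 39.4
position: [0.5966, 0.1748, 0.0148]
tool_rot: [-0.333, 3.123, 0.001]
ft_force: [-0.1, -0.1, -0.2]
grip_width: 0.999
time: 40.4
position: [0.5962, 0.1746, 0.1162]
tool_rot: [-0.332, 3.124, 0.0]
ft_force: [0.9, 0.1, -1.9]
grip_width: 0.616
(array([596.24259509, 174.5584679 , 116.23068737]), np.float64(102.14564943397947))
[[13, 14, 214], [16, 15, 222], [12, 15, 218], [9, 152, 106], [9, 155, 158], [8, 154, 156], [9, 152, 156], [9, 154, 161], [9, 152, 156], [9, 155, 158], [9, 152, 158]]
240 168 261
256 168 261
272 168 261
190 205 303
200 206 303
210 206 302
220 207 302
254.14150176829892 193.3164980832378
-0.011 [[203.0, 176.3], [305.9, 176.4], [254.5, 157.4]]
0.013 [[209.7, 167.1], [299.3, 167.2], [254.5, 150.6]]
```

```bash
python3 -m jog '[[5,-30,20,-0.1],[15,-70,20,-0.18],[25,-110,20,-0.261],[36,-150,0,-0.261],[36,-159,-40,-0.261],[36,-159,-65,-0.261],[36,-159,-73,-0.261],[36,-159,-73,-0.261]]'
python3 - <<'E'
from h import *
print(jaw())
d=cam("wrist");im=d["image"];cv2.imwrite("pics/w14.png",cv2.resize(im[100:240,160:350],(760,560),interpolation=cv2.INTER_CUBIC)[:,:,::-1])
# predicted pocket corners near end and tile end
c=np.array([632.,15.3]);u=np.array([.9988,-.0488]);n=np.array([.0488,.9988])
for a,b in((-45.5,-29.5),(-45.5,29.5)):
  p=(c+a*u+b*n)/1000; q=proj(d,[[*p,.018]])[0];print(q.round(1),((q-[160,100])*4).round())
E
```

```text
time: 41.45
position: [0.6326, 0.016, 0.0418]
tool_rot: [0.076, 3.14, 0.0]
ft_force: [-0.1, -0.8, -2.0]
grip_width: 0.617
(array([632.6176634 ,  16.04382883,  41.83499509]), np.float64(87.23507697502555))
[206.8 158.8] [187. 235.]
[299.8 158.9] [559. 236.]
```

View pics/w14.png

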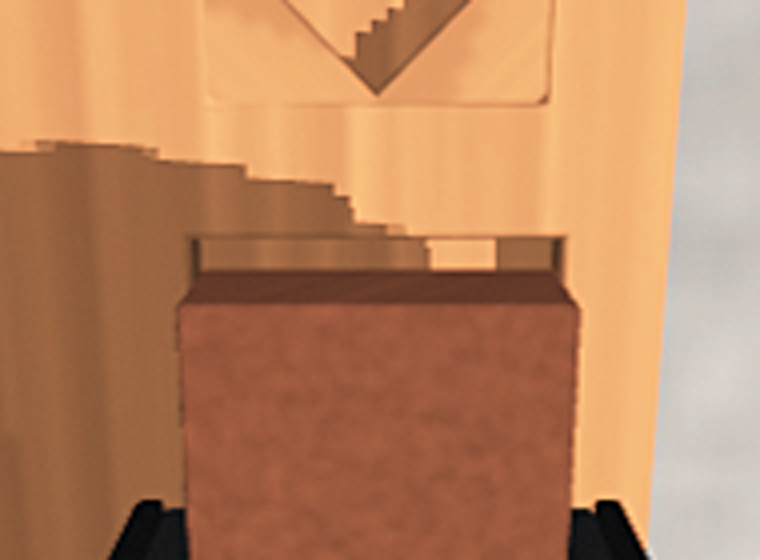

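```bash
python3 -m jog '[[-0.3,0,-4,0],[-0.3,0,-8,0],[-0.3,0,-12,0],[-0.3,0,-16,0],[-0.3,0,-19,0],[-0.3,0,-19.5,0],[-0.3,0,-19.5,0],[-0.3,0,-19.5,0]]'
python3 -c "
from h import *
print(jaw(),get_state()['ft_force'])"
```

```text
time: 42.5
position: [0.632, 0.0156, 0.0222]
tool_rot: [-0.077, -3.14, -0.001]
ft_force: [-3.7, -0.2, 5.8]
grip_width: 0.615
(array([631.97906722,  15.63770211,  22.2208666 ]), np.float64(87.2030346245057)) [-3.65858989 -0.22991323  5.79785961]
```

```bash
python3 -m jog '[[0,0,0,0],[0,0,0,0],[0,0,0,0],[0,0,40,0],[0,0,90,0],[-5,50,110,0.1],[-15,110,110,0.2],[-25,170,110,0.295]]' 1
python3 -m jog '[[-5,60,0,0],[-10,115,0,0],[-15,151,-20,0],[-15,151,-38,0],[-15,151,-38,0],[-15,151,-38,0],[-15,151,-38,0],[-15,151,-38,0]]'
cat >> h.py <<'E'
def tiles(z=.024,amin=400,rmax=262):
    d=cam("wrist");hsv=cv2.cvtColor(d["image"],cv2.COLOR_RGB2HSV);h,s,v=cv2.split(hsv)
    m=((h<=12)|(h>174))&(s>90)&(v>40);m[rmax:]=0
    for b in blobs(d,m,z,amin): print(*b)
    return d,m
E
python3 -c "
from h import *
print(jaw());tiles()"
```

```text
time: 43.5
position: [0.6072, 0.1873, 0.1324]
tool_rot: [-0.389, 3.116, 0.001]
ft_force: [1.1, 0.9, 0.1]
grip_width: 1.0
time: 44.5
position: [0.5928, 0.3361, 0.0947]
tool_rot: [-0.384, 3.117, 0.001]
ft_force: [-0.2, 0.5, 0.5]
grip_width: 1.0
(array([592.75020983, 336.14702118,  94.65929772]), np.float64(104.04246537997246))
[257. 199.] 6441 (array([590.5, 338.3]), 88.0, 53.9, 14.1)
[309.  27.] 4042 (array([461. , 345.2]), 58.2, 44.6, -75.9)
[128.  19.] 3088 (array([488.7, 218.2]), 52.7, 36.6, -75.9)
```

```bash
python3 -m jog '[[-1.5,3,-30,0],[-1.5,3,-55,0],[-1.5,3,-75,0],[-1.5,3,-80,0],[-1.5,3,-80.5,0],[-1.5,3,-80.5,0],[-1.5,3,-80.5,0],[-1.5,3,-80.5,0]]' 1
python3 -m jog '[[0,0,0,0],[0,0,0,0],[0,0,0,0],[0,0,0,0],[0,0,0,0],[0,0,20,0],[0,0,60,0],[0,0,100,0]]' -1 30
cat >> h.py <<'E'
def held():
    d,m=tiles(amin=1e9)
    for c in (225,240,254,270,285):
        r=np.where(m[100:262,c])[0]+100; print(c,r.min() if len(r) else None,end=" ")
    for r in(180,190,200,210):
        x=np.where(m[r,180:330])[0]+180; print(r,x.min(),x.max(),end=" ")
    print(); return d
E
python3 -c "
from h import *
print(jaw());held()"
```

```text
time: 45.55
position: [0.5908, 0.3399, 0.0138]
tool_rot: [-0.386, 3.117, 0.001]
ft_force: [-0.2, -1.0, -0.9]
grip_width: 1.0
time: 46.55
position: [0.5905, 0.3397, 0.1153]
tool_rot: [-0.386, 3.118, 0.0]
ft_force: [0.8, 0.4, -1.5]
grip_width: 0.619
(array([590.49550551, 339.6996509 , 115.25908143]), np.float64(104.1010235297895))
225 169 240 169 254 169 270 169 285 169 180 204 304 190 205 303 200 205 303 210 206 302
```

```bash
python3 -m jog '[[-10,-40,10,-0.05],[-20,-90,10,-0.1],[-30,-150,10,-0.15],[-40,-210,10,-0.2],[-52,-270,10,-0.25],[-65,-330,10,-0.295],[-80,-380,10,-0.295],[-88,-409.5,10,-0.295]]'
python3 -m jog '[[0,0,-20,0],[0,0,-45,0],[0,0,-70,0],[0,0,-80,0],[0,0,-83,0],[0,0,-83,0],[0,0,-83,0],[0,0,-83,0]]'
cat >> h.py <<'E'
def hover(c,corners):
    "print jaw, and 8x8-neighbourhood check: predicted px of pocket rim points, and darkest/gradient peaks near them"
    d=cam("wrist");g=cv2.GaussianBlur(cv2.cvtColor(d["image"],cv2.COLOR_RGB2GRAY),(0,0),.7).astype(float)
    u=np.array([.9988,-.0488]);n=np.array([.0488,.9988])
    for a,b in corners:
        p=(np.array(c)+a*u+b*n)/1000;q=proj(d,[[*p,.018]])[0];print((a,b),q.round(1))
    return d,g
E
python3 - <<'E'
from h import *
print(jaw())
d,g=hover((503.7,-69.8),[(-45.5,-29.5),(-45.5,0),(-45.5,29.5)])
for c in (235,250,265): print(c,g[145:180,c].round().astype(int).tolist())
for r in(161,163): print(r,g[r,195:220].round().astype(int).tolist(),g[r,290:315].round().astype(int).tolist())
held()
cv2.imwrite("pics/w15.png",d["image"][:,:,::-1])
E
```

```text
time: 47.6
position: [0.5016, -0.073, 0.1241]
tool_rot: [0.083, 3.139, 0.002]
ft_force: [0.4, 1.8, -2.2]
grip_width: 0.616
time: 48.6
position: [0.503, -0.0698, 0.0408]
tool_rot: [0.076, 3.14, 0.001]
ft_force: [0.2, -0.5, -1.3]
grip_width: 0.615
(array([503.01117763, -69.77443307,  40.79793499]), np.float64(87.20994150483021))
(-45.5, -29.5) [207.8 161. ]
(-45.5, 0) [254.5 161.1]
(-45.5, 29.5) [301.1 161.1]
235 [116, 104, 107, 107, 107, 107, 107, 107, 107, 106, 106, 106, 106, 106, 103, 97, 104, 114, 116, 115, 115, 116, 116, 106, 82, 70, 70, 71, 69, 70, 70, 70, 78, 98, 107]
250 [166, 166, 166, 166, 167, 167, 150, 108, 98, 100, 100, 101, 100, 97, 94, 89, 95, 103, 105, 105, 105, 105, 105, 97, 77, 69, 70, 71, 72, 74, 74, 73, 79, 98, 108]
265 [173, 173, 173, 172, 172, 173, 172, 171, 171, 171, 171, 172, 173, 156, 108, 89, 94, 100, 100, 100, 99, 100, 101, 95, 79, 73, 72, 71, 71, 70, 70, 70, 76, 93, 101]
161 [111, 112, 113, 113, 114, 115, 115, 114, 114, 113, 109, 99, 87, 77, 85, 100, 106, 107, 106, 107, 107, 107, 106, 107, 107] [113, 112, 112, 111, 110, 109, 108, 102, 88, 78, 89, 119, 155, 177, 184, 188, 193, 197, 199, 198, 197, 196, 194, 192, 189]
163 [111, 112, 113, 114, 115, 115, 115, 115, 114, 113, 110, 100, 83, 67, 76, 101, 113, 115, 116, 116, 115, 115, 114, 114, 114] [110, 110, 109, 109, 109, 109, 107, 97, 72, 58, 79, 122, 161, 179, 185, 190, 194, 197, 198, 198, 197, 196, 194, 191, 188]
225 120 240 120 254 120 270 120 285 120 180 183 305 190 183 304 200 183 304 210 185 303
```

```bash
python3 -m jog '[[-0.5,0,-4,0],[-0.5,0,-8,0],[-0.5,0,-12,0],[-0.5,0,-16,0],[-0.5,0,-19,0],[-0.5,0,-19.5,0],[-0.5,0,-19.5,0],[-0.5,0,-19.5,0]]'
python3 -c "
from h import *
print(jaw(),get_state()['ft_force'])"
```

```text
time: 49.7
position: [0.5019, -0.0698, 0.0211]
tool_rot: [-0.077, -3.14, -0.001]
ft_force: [-3.0, 0.8, 5.7]
grip_width: 0.617
(array([501.94632103, -69.830717  ,  21.10066221]), np.float64(87.203601882457)) [-3.03916281  0.79548266  5.66937194]
```

```bash
python3 -m jog '[[0,0,0,0],[0,0,0,0],[0,0,0,0],[0,0,40,0],[0,0,90,0],[-5,50,100,0.1],[-15,110,100,0.2],[-25,170,100,0.267]]' 1
python3 -m jog '[[-10,60,0,0],[-20,100,0,0],[-23,106,-20,0],[-23,106,-26,0],[-23,106,-26,0],[-23,106,-26,0],[-23,106,-26,0],[-23,106,-26,0]]'
python3 -c "
from h import *
print(jaw());d,m=tiles()
t=cam('top');hs=cv2.cvtColor(t['image'],cv2.COLOR_RGB2HSV);h,s,v=cv2.split(hs);m=((h<12)|(h>172))&(s>110)&(v>60);m[:,:150]=0
for b in blobs(t,m,.024,80): print('top',*b)"
```

```text
time: 50.7
position: [0.477, 0.102, 0.1213]
tool_rot: [-0.345, 3.121, 0.002]
ft_force: [0.1, -0.1, 0.1]
grip_width: 0.998
time: 51.7
position: [0.4544, 0.2061, 0.0951]
tool_rot: [-0.341, 3.122, 0.001]
ft_force: [-0.9, -0.6, 1.0]
grip_width: 1.002
(array([454.39621277, 206.05348168,  95.12767229]), np.float64(102.47061951167802))
[416. 208.] 6062 (array([431.7, 338.6]), 103.1, 59.0, -13.2)
[256. 198.] 5291 (array([451.9, 206.7]), 105.4, 46.2, 12.6)
[ 46. 180.] 4508 (array([482. ,  40.7]), 99.6, 82.2, -1.4)
top [169. 252.] 287 (array([427.5, 340.1]), 86.0, 40.3, -0.4)
top [435. 227.] 150 (array([ 477.2, -431.3]), 61.3, 23.2, 88.6)
top [313. 222.] 556 (array([501.9, -77. ]), 90.0, 55.3, -2.1)
top [282. 179.] 528 (array([629.6,   7.1]), 88.4, 57.9, -4.0)
```

```bash
python3 -m jog '[[-2,1,-30,0],[-2,1,-55,0],[-2,1,-75,0],[-2,1,-80.5,0],[-2,1,-81,0],[-2,1,-81,0],[-2,1,-81,0],[-2,1,-81,0]]' 1
python3 -m jog '[[0,0,0,0],[0,0,0,0],[0,0,0,0],[0,0,0,0],[0,0,0,0],[0,0,20,0],[0,0,60,0],[0,0,100,0]]' -1 30
python3 -c "
from h import *
print(jaw());held()"
```

```text
time: 52.8
position: [0.4523, 0.2074, 0.0142]
tool_rot: [-0.342, 3.122, 0.001]
ft_force: [0.8, 0.1, -0.3]
grip_width: 0.999
time: 53.8
position: [0.4515, 0.2068, 0.1143]
tool_rot: [0.342, -3.122, 0.001]
ft_force: [0.5, 0.5, -1.6]
grip_width: 0.524
(array([451.52893099, 206.77462972, 114.32824099]), np.float64(102.49309218569768))
225 180 240 165 254 152 270 167 285 182 180 225 283 190 217 292 200 212 296 210 213 295
```

```bash
python3 -m jog '[[20,-40,10,-0.05],[45,-80,10,-0.1],[70,-120,10,-0.15],[95,-160,10,-0.2],[120,-200,10,-0.25],[145,-240,10,-0.267],[165,-270,10,-0.267],[175,-283,10,-0.267]]'
python3 -m jog '[[0,0,-20,0],[0,0,-45,0],[0,0,-70,0],[0,0,-80,0],[0,0,-83,0],[0,0,-83,0],[0,0,-83,0],[0,0,-83,0]]'
python3 - <<'E'
from h import *
print(jaw())
d,g=hover((627.5,-76),[(-56.5,0),(-31,-25.5),(-31,25.5),(-45,-11.5),(-45,11.5)])
for c in (235,245,254,263,273): print(c,g[130:175,c].round().astype(int).tolist())
cv2.imwrite("pics/w16.png",cv2.resize(d["image"][100:240,160:350],(760,560),interpolation=cv2.INTER_CUBIC)[:,:,::-1])
E
```

```text
time: 54.85
position: [0.6272, -0.0784, 0.1231]
tool_rot: [-0.081, -3.14, 0.002]
ft_force: [0.2, 0.7, -2.5]
grip_width: 0.522
time: 55.85
position: [0.6275, -0.0759, 0.0415]
tool_rot: [0.077, 3.139, 0.0]
ft_force: [-1.0, -0.6, -1.4]
grip_width: 0.524
(array([627.54124321, -75.85766625,  41.45501054]), np.float64(87.20296312227954))
(-56.5, 0) [254.2 142.3]
(-31, -25.5) [214.9 181.9]
(-31, 25.5) [293.6 182. ]
(-45, -11.5) [236.1 160.5]
(-45, 11.5) [272.4 160.6]
235 [185, 185, 185, 185, 185, 185, 185, 186, 185, 186, 187, 189, 198, 198, 198, 198, 180, 137, 124, 126, 126, 127, 127, 128, 129, 129, 129, 128, 128, 127, 124, 121, 117, 115, 114, 115, 115, 115, 112, 101, 83, 71, 68, 67, 68]
245 [174, 174, 174, 174, 174, 174, 174, 174, 174, 175, 176, 179, 198, 203, 203, 205, 185, 135, 121, 124, 130, 146, 167, 181, 184, 185, 185, 186, 180, 155, 112, 77, 69, 70, 72, 78, 93, 109, 116, 116, 114, 113, 113, 113, 114]
254 [175, 175, 175, 175, 175, 175, 175, 175, 175, 171, 161, 163, 173, 171, 131, 104, 100, 102, 103, 103, 102, 96, 85, 73, 69, 69, 70, 77, 97, 113, 115, 114, 113, 113, 114, 115, 114, 113, 110, 110, 113, 115, 117, 118, 116]
263 [176, 176, 176, 176, 176, 176, 176, 176, 177, 178, 176, 177, 197, 203, 202, 203, 203, 202, 202, 202, 202, 191, 163, 127, 105, 100, 102, 103, 105, 101, 82, 72, 69, 69, 71, 80, 97, 110, 114, 114, 113, 114, 115, 116, 117]
273 [187, 188, 187, 187, 188, 188, 188, 188, 188, 187, 182, 178, 192, 199, 200, 201, 201, 201, 201, 201, 201, 201, 201, 201, 202, 203, 203, 202, 202, 202, 202, 191, 163, 128, 106, 102, 103, 105, 107, 109, 104, 88, 74, 70, 71]
```

```bash
python3 -m jog '[[-0.4,-0.4,-4,0],[-0.4,-0.4,-8,0],[-0.4,-0.4,-12,0],[-0.4,-0.4,-16,0],[-0.4,-0.4,-19,0],[-0.4,-0.4,-19.5,0],[-0.4,-0.4,-19.5,0],[-0.4,-0.4,-19.5,0]]'
python3 -c "
from h import *
print(jaw(),get_state()['ft_force'])"
```

```text
time: 56.9
position: [0.6266, -0.0762, 0.0218]
tool_rot: [-0.077, -3.14, -0.001]
ft_force: [-3.5, 0.9, 4.9]
grip_width: 0.527
(array([626.56157621, -76.23384928,  21.78092563]), np.float64(87.20145255781581)) [-3.4662334   0.85009486  4.87906185]
```

```bash
python3 -m jog '[[0,0,0,0],[0,0,0,0],[0,0,0,0],[0,0,40,0],[0,0,90,0],[-20,50,100,-0.05],[-45,100,100,-0.1],[-70,150,100,-0.195]]' 0.78
python3 -m jog '[[-20,50,0,0],[-40,100,0,0],[-60,150,0,0],[-80,200,0,0],[-100,240,0,0],[-120,266,0,0],[-123,268,-27,0],[-123,268,-27,0]]' 1
python3 -c "
from h import *
print(jaw());d,m=tiles()"
```

```text
time: 57.9
position: [0.5561, 0.0752, 0.1215]
tool_rot: [0.387, 3.117, 0.001]
ft_force: [1.3, 1.0, -0.4]
grip_width: 0.892
time: 58.9
position: [0.4321, 0.3411, 0.0926]
tool_rot: [-0.38, -3.116, 0.005]
ft_force: [-0.4, -0.2, -0.1]
grip_width: 0.997
(array([432.07980753, 341.07514684,  92.61106692]), np.float64(76.09179316943876))
[259. 203.] 5387 (array([433.3, 344.6]), 105.1, 46.5, -13.3)
```

```bash
python3 -m jog '[[1,3,-30,0.01],[1,3,-55,0.01],[1,3,-74,0.01],[1,3,-79,0.01],[1,3,-80,0.01],[1,3,-80,0.01],[1,3,-80,0.01],[1,3,-80,0.01]]' 1
python3 -c "
from h import *
print(jaw())"
python3 -m jog '[[0,0,0,0],[0,0,0,0],[0,0,0,0],[0,0,0,0],[0,0,0,0],[0,0,20,0],[0,0,60,0],[0,0,100,0]]' -1 30
python3 -c "
from h import *
print(jaw());held()"
```

```text
time: 59.95
position: [0.4348, 0.3451, 0.0147]
tool_rot: [0.366, 3.12, 0.001]
ft_force: [-0.0, -0.5, -0.3]
grip_width: 1.001
(array([434.82496805, 345.05415132,  14.67469503]), np.float64(76.61328549412816))
time: 60.95
position: [0.4347, 0.3445, 0.1162]
tool_rot: [0.367, 3.12, 0.0]
ft_force: [0.4, 0.3, -2.5]
grip_width: 0.526
(array([434.68457038, 344.45653214, 116.1993237 ]), np.float64(76.57633142035908))
225 179 240 164 254 150 270 166 285 181 180 224 284 190 216 292 200 212 296 210 213 295
```

```bash
python3 -m jog '[[10,-40,10,0.05],[20,-90,10,0.1],[30,-140,10,0.15],[40,-190,10,0.185],[50,-240,10,0.185],[62,-290,10,0.185],[73,-322.7,10,0.185],[73.4,-322.7,10,0.185]]'
python3 -m jog '[[0,0,-20,0],[0,0,-45,0],[0,0,-70,0],[0,0,-80,0],[0,0,-84,0],[0,0,-84,0],[0,0,-84,0],[0,0,-84,0]]'
python3 - <<'E'
from h import *
print(jaw())
d,g=hover((508.1,21.8),[(-56.5,0),(-45,-11.5),(-45,11.5)])
for c in (235,240,245,254,263,268,273): print(c,g[132:174,c].round().astype(int).tolist())
E
```

```text
time: 62.0
position: [0.5088, 0.0182, 0.1253]
tool_rot: [0.087, 3.139, -0.001]
ft_force: [0.0, 0.0, -3.2]
grip_width: 0.523
time: 63.0
position: [0.5085, 0.0222, 0.0408]
tool_rot: [0.076, 3.14, 0.001]
ft_force: [-0.5, 0.3, -2.1]
grip_width: 0.525
(array([508.54143094,  22.23339782,  40.84358793]), np.float64(87.21027463975817))
(-56.5, 0) [253.7 141.8]
(-45, -11.5) [235.5 160.1]
(-45, 11.5) [271.9 160.1]
235 [183, 184, 184, 184, 184, 184, 184, 185, 186, 170, 127, 116, 118, 119, 120, 121, 121, 121, 121, 121, 121, 121, 122, 122, 121, 121, 120, 119, 119, 119, 120, 119, 120, 120, 118, 107, 88, 70, 63, 62, 63, 67]
240 [185, 186, 185, 185, 185, 185, 185, 185, 185, 187, 194, 196, 195, 177, 134, 123, 124, 122, 121, 121, 120, 119, 120, 123, 122, 118, 119, 120, 119, 117, 107, 88, 71, 65, 65, 66, 69, 80, 95, 106, 109, 108]
245 [184, 184, 184, 184, 183, 183, 183, 184, 184, 186, 194, 197, 196, 195, 195, 195, 175, 133, 139, 167, 184, 188, 189, 189, 175, 128, 88, 71, 67, 66, 67, 71, 83, 99, 109, 110, 108, 107, 107, 108, 108, 108]
254 [199, 199, 199, 198, 198, 199, 199, 199, 195, 186, 177, 154, 124, 110, 109, 110, 112, 109, 93, 80, 77, 73, 79, 98, 138, 154, 119, 106, 107, 107, 108, 109, 108, 107, 105, 105, 106, 109, 111, 111, 110, 109]
263 [194, 194, 194, 194, 194, 194, 194, 194, 190, 186, 193, 196, 196, 196, 195, 195, 194, 195, 194, 186, 166, 141, 127, 124, 122, 112, 89, 71, 65, 65, 66, 72, 86, 101, 107, 107, 107, 108, 108, 109, 110, 109]
268 [192, 192, 192, 192, 191, 191, 191, 191, 188, 184, 192, 194, 194, 194, 193, 193, 194, 195, 195, 196, 195, 195, 195, 194, 185, 163, 135, 119, 117, 117, 107, 87, 72, 68, 67, 68, 75, 89, 104, 110, 109, 108]
273 [187, 187, 187, 187, 187, 187, 188, 187, 182, 177, 186, 191, 193, 194, 194, 194, 193, 193, 193, 194, 194, 194, 195, 195, 196, 195, 195, 195, 194, 186, 164, 137, 121, 119, 119, 116, 103, 84, 70, 65, 66, 72]
```

```bash
python3 -m jog '[[0,-0.6,-4,0],[0,-0.6,-8,0],[0,-0.6,-12,0],[0,-0.6,-16,0],[0,-0.6,-18,0],[0,-0.6,-18.5,0],[0,-0.6,-18.5,0],[0,-0.6,-18.5,0]]'
python3 -c "
from h import *
print(jaw(),get_state()['ft_force'])"
```

```text
time: 64.05
position: [0.5078, 0.0214, 0.0222]
tool_rot: [-0.077, -3.14, -0.001]
ft_force: [-3.9, 0.4, 5.3]
grip_width: 0.528
(array([507.81431425,  21.43780501,  22.17431423]), np.float64(87.20800025095436)) [-3.88969172  0.35955569  5.33580337]
```

```bash
python3 -m jog '[[0,0,0,0],[0,0,0,0],[0,0,0,0],[0,0,40,0],[0,0,90,0],[20,0,150,0],[40,-10,200,0],[70,-30,250,0]]' 0.78
python3 -m jog '[[40,-15,40,0],[75,-28,70,0],[77,-30,74,0],[77,-30,74,0],[77,-30,74,0],[77,-30,74,0],[77,-30,74,0],[77,-30,74,0]]'
python3 - <<'E'
from h import *
print(jaw())
d=cam("wrist");hsv=cv2.cvtColor(d["image"],cv2.COLOR_RGB2HSV);h,s,v=cv2.split(hsv)
for n,m in (("a",(h<=9)&(s>150)&(v>90)),("b",(h<=10)&(s>148)&(v>60))):
  m=m.copy();m[200:]=0
  for b in blobs(d,m,.032,500): print(n,*b)
t=cam("top");hs=cv2.cvtColor(t["image"],cv2.COLOR_RGB2HSV);h,s,v=cv2.split(hs)
m=((h<12)|(h>172))&(s>100)&(v>50);m[:,:150]=0
for hm in(9,10):
  for b in blobs(t,m&(h<=hm)|(m&(h>172)),.032,80): print('top',hm,*b)
E
```

```text
time: 65.05
position: [0.5786, -0.0075, 0.2739]
tool_rot: [0.072, 3.14, 0.004]
ft_force: [1.0, -1.1, 0.3]
grip_width: 0.889
time: 66.05
position: [0.6549, -0.0381, 0.3458]
tool_rot: [0.076, 3.141, 0.001]
ft_force: [0.5, -0.8, -0.2]
grip_width: 0.89
(array([654.88755055, -38.1467284 , 345.82636769]), np.float64(87.23564671868964))
a [287. 139.] 1688 (array([632.4,  16.3]), 84.2, 54.0, -2.2)
a [231. 139.] 1477 (array([626.2, -75.4]), 100.8, 47.1, -3.2)
a [228.  56.] 2207 (array([504.9, -69.1]), 83.8, 54.8, -2.7)
a [290.  55.] 1838 (array([508.5,  22. ]), 102.6, 47.3, -3.3)
b [288. 140.] 1800 (array([633.2,  16.4]), 85.4, 55.1, -2.7)
b [231. 140.] 1548 (array([627.8, -75.7]), 104.2, 47.5, -3.2)
b [229.  55.] 2276 (array([505.5, -69.5]), 85.3, 54.9, -3.1)
b [290.  54.] 1931 (array([508.5,  21.7]), 102.6, 47.9, -2.4)
top 9 [434. 227.] 126 (array([ 477.1, -428.3]), 61.4, 23.1, 88.6)
top 9 [278. 220.] 156 (array([509. ,  23.1]), 81.7, 26.2, -4.8)
top 9 [282. 177.] 412 (array([627.6,   8.4]), 82.3, 52.4, -1.8)
top 10 [434. 227.] 158 (array([ 477.1, -428.3]), 61.4, 23.1, 88.6)
top 10 [278. 219.] 204 (array([512.1,  27.2]), 90.5, 29.2, -14.2)
top 10 [282. 178.] 488 (array([627.6,   8.4]), 87.8, 52.5, -1.8)
```

Run:
```python
from h import *
d=cam("scene");h,s,v=cv2.split(cv2.cvtColor(d["image"],cv2.COLOR_RGB2HSV))
m=((h<12)|(h>174))&(s>110)&(v>50)
for b in blobs(d,m,.024,15): print(*b)
t=cam("top");h,s,v=cv2.split(cv2.cvtColor(t["image"],cv2.COLOR_RGB2HSV))
m=((h<14)|(h>172))&(s>80)&(v>30)
for z in(.024,.066,.085):
  mm=m.copy();mm[:190]=0;mm[265:]=0;mm[:,:345]=0
  for b in blobs(t,mm,z,4): print(z,*b)
print(proj(d,[[.478,-.414,.066]]))
```

```text
[469. 381.] 46 (array([641.9, 664. ]), 22.3, 11.4, -45.5)
[460. 371.] 97 (array([636.1, 645.7]), 27.2, 16.9, -5.9)
[466. 355.] 135 (array([600.1, 638.8]), 34.1, 20.4, 70.6)
[446. 349.] 149 (array([612.6, 604.2]), 33.1, 20.7, 82.3)
[252. 301.] 149 (array([791.9, 263. ]), 119.3, 60.0, -43.0)
[165. 231.] 391 (array([786.3, -37.2]), 183.3, 20.3, 81.4)
[228. 211.] 638 (array([632.4,  20.5]), 98.3, 69.3, -2.7)
[ 45. 247.] 1655 (array([1001.9, -229.1]), 465.1, 39.2, 78.5)
[206. 194.] 478 (array([626.5, -71.7]), 86.9, 81.5, 44.1)
[264. 189.] 455 (array([508.2,  26.7]), 88.5, 77.1, 44.0)
[242. 174.] 503 (array([504.3, -64.8]), 100.5, 70.7, -2.9)
[170. 113.] 30 (array([ 438.4, -479. ]), 41.1, 21.0, 84.0)
[  3. 104.] 142 (array([ 788.6, -953.1]), 217.2, 24.7, 67.5)
[204.  24.] 55 (array([ -157. , -1017.3]), 267.6, 20.1, 51.9)
[219.  17.] 318 (array([ -274.9, -1050.3]), 464.4, 51.1, 49.4)
[148.  26.] 1323 (array([   24.5, -1183.8]), 785.8, 200.4, 56.9)
0.024 [434. 227.] 184 (array([ 478.6, -431. ]), 67.3, 26.1, 88.6)
0.066 [434. 227.] 184 (array([ 478.1, -416.1]), 65.4, 25.3, 88.6)
0.085 [434. 227.] 184 (array([ 477.9, -409.4]), 64.5, 25.0, 88.6)
[[170.51161607 112.84406936]]
```

```bash
python3 -c "
from bench import *
print(close_job())"
```

```text
the job is handed in; nothing more can be done
None
```

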